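# Fetch the copper wire from under the tape roll on the spindle stand

### The job

On the spindle stand, a yellow tape roll sits on top of the copper wire spool. First slide the tape roll up off its post and set it down flat and wholly on the round cork mat, then slide the copper wire spool off and stand it upright on the floor of the blue tray; set both down rather than dropping them, and let go. Leave the other two wire spools on their posts, and do not disturb the paint bottle or the brush pot.

Things in the scene. Friction and masses are not known exactly. Their poses are not given: they have to be found in the camera images.
- stand: fixed wooden spindle stand; origin at the centre of its underside, z up. Base 90 (its x) x 280 (its y) x 12 mm thick. Three upright steel posts, 12 mm in diameter, at its y = -95, 0 and +95 mm (x = 0), tops 90 mm above the table
- copper_spool: loose copper wire spool with orange flanges, on one of the posts under the tape roll; flanges 56 mm in diameter, winding 52 mm, 40 mm high, bore 18 mm, 140 g; origin at the centre of its underside, z along its axis (up). On the stand its underside is 12 mm above the table
- tape_roll: loose yellow tape roll, 62 mm in diameter, 25 mm high, bore 22 mm, 60 g, lying on top of the copper spool with the post through it; origin at the centre of its underside, z along its axis (up)
- silver_spool: bystander: silver wire spool with grey flanges on another post, same size as the copper spool, origin at the centre of its underside
- green_spool: bystander: green wire spool with black flanges on another post, same size as the copper spool, origin at the centre of its underside
- mat: round cork mat fixed to the table, 120 mm in diameter, 5 mm thick; origin at the centre of its underside
- tray: shallow blue tray fixed to the table, 170 (its x) x 150 (its y) x 20 mm high, walls and floor 4 mm thick; origin at the centre of its underside; on either the left or the right of the stand, the mat on the other side
- paint_bottle: bystander: loose black paint bottle with a red label, 52 mm in diameter, 140 mm high, behind the stand; origin at the centre of its underside
- brush_pot: bystander: loose blue pot 68 mm in diameter and 95 mm high, full of brushes that reach up to 200 mm above the table within 40 mm of its axis, in front of the stand; origin at the centre of its underside
There are look-alikes about, which are no part of the job. Of the things that look like the tray, the smaller one is meant. There is more than one size of the copper_spool; the one meant has the size given above.

How it is judged:
On the way:
1. the tape roll lies flat on the cork mat, let go, while the copper spool is still on its post (horizontal distance between tape_roll and mat below 0.032 m and z of tape_roll in the frame of mat below 0.01 m and angle between tape_roll's own z axis and vertical below 0.1 rad and contact force between tape_roll and the fingers below 0.1 N and distance of copper_spool from where it was at the start of the episode below 0.015 m), for 0.2 s.
At the end, for the whole second after the job is handed in: Tape roll flat on the mat, centre within 32 mm of the mat's; copper spool upright on the tray floor (within 5 mm); both released, still. Other spools within 20 mm, bottle and pot upright within 30 mm of their starts (horizontal distance between tape_roll and mat below 0.032 m and z of tape_roll in the frame of mat below 0.01 m and angle between each of tape_roll, copper_spool's own z axis and vertical below 0.1 rad and contact force between each of tape_roll, copper_spool and the fingers below 0.1 N and linear speed of each of tape_roll, copper_spool below 0.02 m/s and horizontal distance between copper_spool and tray below 0.072 m and z of copper_spool in the frame of tray below 0.009 m and distance of each of silver_spool, green_spool from where it was at the start of the episode below 0.02 m and distance of each of paint_bottle, brush_pot from where it was at the start of the episode below 0.03 m and angle between each of paint_bottle, brush_pot's own z axis and vertical below 0.15 rad); the robot touches nothing.
It fails at once if the copper spool is taken from its post before the tape roll is on the mat (distance of copper_spool from where it was at the start of the episode above 0.05 m and horizontal distance between tape_roll and mat above 0.045 m).
It fails at once if the tape roll is let go in the air, more than about 35 mm above the mat, away from its post (distance of tape_roll from where it was at the start of the episode above 0.06 m and height (world z) of tape_roll above 0.04 m and contact force between tape_roll and the fingers below 0.01 N).
It fails at once if the copper spool is let go in the air, more than about 35 mm above the tray, away from its post (distance of copper_spool from where it was at the start of the episode above 0.06 m and height (world z) of copper_spool above 0.04 m and contact force between copper_spool and the fingers below 0.01 N).
It fails at once if the silver or green spool is pulled 20 mm from its place (distance of any of silver_spool, green_spool from where it was at the start of the episode above 0.02 m).
It fails at once if the paint bottle or brush pot is shoved over 30 mm or tipped (distance of any of paint_bottle, brush_pot from where it was at the start of the episode above 0.03 m or angle between any of paint_bottle, brush_pot's own z axis and vertical above 0.25 rad).
It also fails if it takes over 59 s, if anything falls off the work surface, if the arm or the gripper's body presses on something with over 40 N, if the wrist force passes 120 N, or if a joint passes its speed limit or range.

### The arm

A 7-joint arm with a two-finger parallel gripper is mounted at the origin on the work surface. World frame = base frame: x ahead of the robot, y to its left, z up, the work surface at z = 0. Lengths are in m, angles in rad, forces in N, time in s.
With the tool pointing down it reaches from about 0.4 to 0.9 m from the base axis. Payload 5.6 kg.
Tool frame: the origin (TCP) lies on the centre line of the jaws, within the pads' length; the fingertips stand 22 mm ahead of it and the grasp point (between the pads) lies 3 mm ahead of it; z points along the fingers, y is the line along which they close (so a half turn about z gives the same grasp; the last joint's range is limited). The gripper opens to 92 mm and grips with 3 to 60 N. Pads are 20 mm wide; open, the fingers measure 128 mm over their backs; the gripper's body (75 mm by 189 mm) begins 69 mm behind the grasp point.
Start: joints at [-1.236, 0.468, -0.012, 1.603, 0.006, 1.071, -0.056], TCP at [0.24, 0.604, 0.209] pointing down, gripper open.
Joint ranges: [-2.53, 2.53], [-0.31, 2.02], [-1.57, 1.55], [0.28, 2.44], [-1.29, 4.43], [0.15, 1.84], [-2.92, 2.92]. Speed limits (rad/s): [2.57, 2.57, 3.14, 3.14, 3.14, 3.14, 3.14].

### API

Orientations are given as a rotation vector (axis times angle).
In Python, from plant import robot gives the robot as it stands. The module is installed in compiled form; this text tells all that it offers.
- The arm moves only by the tool servo_tool, never from a script. Its argument "moves" is a list of rows, each a list of 2 entries, a list of its own where there are three numbers: the shift along the tool's x, y, z each as a share of 50 mm, from -1 to 1, then the turn about the tool's z as a share of pi/2 rad, from -1 to 1. A call has 1 to 8 rows; each row shifts and turns the commanded pose from where the row before left it, along the tool's axes as they then stand; what a row does not reach is not made up. A row lasts 1/8 s, in which the tool goes at most 62.5 mm and 10.7 degrees, less where a joint would pass 70% of its speed; a pose out of reach is approached as far as the arm can. A call with a number of a shift or a turn outside -1 to 1 is refused whole. A call with a gripper value outside its range is refused whole. "fingers" is the opening, from 0 (shut) to 1 (fully open), set as the call begins (left out, the last holds). The fingers move at their own pace and stop on an object; "newtons" is the grip in N (left out, the last holds). Time passes only in rows, so rows that do not move let the fingers close. It gives the time, the measured TCP pose, the force, the opening and the grip force at its end, in the units of the state.
- robot.state(): the state, without advancing time (a new reading comes with each control period).
- robot.camera(name): name is "side" or "top"; returns (picture, depth): 480x640x3 uint8, red, green, blue; 480x640 float32, m along the optical axis (not along the pixel's ray), 0 where there is no reading.
- robot.camera_info(name): a dict with "fx", "fy", "cx", "cy" (pixels), "distortion" ([k1, k2, p1, p2, k3] as OpenCV has them; the pictures are not rectified), "view" (4x4, takes a point from world to camera coordinates). Camera axes: x right, y up, looking along -z (the intrinsics and any distortion apply to the point x, -y, -z); pixel columns grow to the right and rows downward; lengths in m; the calibration is good to about 2 mm. A picture is of the moment at which its call begins. camera_info takes no time and is no camera call.
- robot.job_done(): hands the job in; it is judged then, once.
Trained networks look in the newest picture that a camera, given by its name, has taken for a name from the list of things; names that differ only in an ending like _2 or _b are one class to them, and where a whole thing is asked for, a point or a joint stands for the part that bears it (a point fixed in the world has none). Each returns a list of dicts, best first, with "p" (0 to 1); they miss things now and then, are a little off and sometimes report something else, mostly with a low value. They report only what shows in the picture. A call takes as long as a camera call. They do not tell look-alikes from the thing itself.
- robot.outline_of(camera, name): "mask" (480x640 bool, what is visible of it) and "box" ([centre column, centre row, width, height] in pixels, round what is visible of it).
The state is a dict: "time_s": time; "qpos": joint angles; "joint_velocities": joint speeds; "joint_torque": joint torques, N m; "eef_pos": TCP position; "tool_rot": TCP orientation; "force": force on the tool from outside, world axes, zero at the start; "torque": the same for the moment, N m; "width": opening from 0.0 (shut) to 1.0 (fully open); "grip_force": force on a finger pad.
Only numpy, scipy, OpenCV 4.12 (cv2) and the standard library are available. Lean on these libraries where they do the work, as an engineer would, in place of code of your own. Each camera call takes 0.05 s, during which the arm holds its last target. There are 200 camera calls.

## Working session

There is one attempt and no reset: what is moved stays moved. The work goes in short steps, Python scripts to look and compute and a tool call to move; the robot and the scene stay as the last step left them, time stands still between calls to the robot, and variables do not carry over. Pictures are saved under pics/ and viewed, at most 10 in all, crops included, and the job is handed in when it is done.

Besides the shell and the picture viewer there is one more tool, called as name(argument=value, ...), one argument or row to a line, values as JSON. servo_tool: Moves the arm, as the interface text tells. Shift numbers are shares of 50 mm and turn numbers shares of pi/2 rad, none past 1 either way. Its arguments: {"type":"object","properties":{"moves":{"type":"array"},"fingers":{"type":"number"},"newtons":{"type":"number"}},"required":["moves"]}

```bash
mkdir -p pics; cat > h.py <<'E'
import numpy as np, cv2
from plant import robot
def cloud(depth, info):
    h,w=depth.shape
    K=np.array([[info['fx'],0,info['cx']],[0,info['fy'],info['cy']],[0,0,1.]])
    uv=np.stack(np.meshgrid(np.arange(w),np.arange(h)),-1).reshape(-1,1,2).astype(float)
    n=cv2.undistortPoints(uv,K,np.array(info['distortion'],float)).reshape(h,w,2)
    P=np.stack([n[...,0]*depth,-n[...,1]*depth,-depth,np.ones_like(depth)],-1)
    W=P@np.linalg.inv(np.array(info['view'])).T
    W=W[...,:3]; W[depth<=0]=np.nan
    return W
E
python3 - <<'E'
from h import *
for c in ['top','side']:
    p,d=robot.camera(c); np.savez(f'{c}.npz',p=p,d=d)
    W=cloud(d,robot.camera_info(c)); np.save(c+'W.npy',W)
    cv2.imwrite(f'pics/{c}0.png',p[...,::-1])
    for n in ['stand','copper_spool','tape_roll','silver_spool','green_spool','mat','tray','paint_bottle','brush_pot']:
        for r in robot.outline_of(c,n):
            if r['p']<.2: continue
            q=W[r['mask']]; q=q[~np.isnan(q[:,0])]
            if len(q)==0: print(c,n,'nodepth');continue
            zt=np.percentile(q[:,2],95); t=q[q[:,2]>zt-.006]
            lo,hi=np.percentile(t,[1,99],axis=0)
            print(c,n,round(r['p'],2),np.round(r['box']),'zt%.3f'%zt,'mid',np.round((lo+hi)/2,3),'ext',np.round(hi-lo,3))
print(robot.state())
E
```

```text
top stand 0.81 [344. 193. 142.  90.] zt0.051 mid [ 0.539 -0.038  0.07 ] ext [0.102 0.226 0.047]
top silver_spool 0.96 [299. 209.  32.  32.] zt0.056 mid [0.498 0.049 0.053] ext [0.051 0.052 0.007]
top green_spool 0.84 [345. 189.  30.  37.] zt0.056 mid [ 0.537 -0.037  0.053] ext [0.052 0.051 0.007]
top mat 0.62 [482. 220.  63.  59.] zt0.009 mid [ 0.482 -0.322  0.007] ext [0.112 0.113 0.007]
top tray 0.92 [159. 223.  92.  99.] zt0.020 mid [0.467 0.339 0.019] ext [0.193 0.182 0.01 ]
top tray 0.81 [169. 369. 132. 142.] zt0.027 mid [0.179 0.305 0.026] ext [0.269 0.247 0.01 ]
top brush_pot 0.81 [380. 240.  49.  42.] zt0.191 mid [ 0.416 -0.104  0.194] ext [0.025 0.046 0.017]
side stand 0.73 [343. 278.  47.  92.] zt0.080 mid [ 0.534 -0.046  0.083] ext [0.088 0.192 0.018]
side copper_spool 0.83 [343. 309.  28.  18.] zt0.049 mid [ 0.581 -0.143  0.05 ] ext [0.036 0.023 0.013]
side copper_spool 0.7 [326. 345.  37.  44.] zt0.054 mid [ 0.608 -0.26   0.052] ext [0.068 0.069 0.007]
side tape_roll 0.7 [345. 291.  28.  27.] zt0.080 mid [ 0.575 -0.124  0.079] ext [0.057 0.06  0.01 ]
side silver_spool 0.
[... 662 characters left out ...]
29]
{'time_s': 1.0, 'qpos': array([-1.23600465,  0.46749725, -0.01159131,  1.60270834,  0.00599901,
        1.0713877 , -0.05632773]), 'joint_velocities': array([ 0.00324608, -0.00117108, -0.00061174,  0.00092383,  0.00026737,
        0.00010246,  0.00071263]), 'joint_torque': array([ 1.29921000e-04, -5.20419931e+01, -1.31460372e-02, -2.44067430e+01,
       -5.67658665e-02,  1.12129538e-02,  3.55058933e-05]), 'eef_pos': array([0.23981271, 0.60415147, 0.20869068]), 'tool_rot': array([5.90067633e-01, 3.08563278e+00, 4.37743202e-05]), 'force': array([-0.33508044, -0.70197348, -0.01199514]), 'torque': array([-0.02299774, -0.01928769,  0.00131136]), 'grip_force': 0.0, 'width': 0.9996679751084272}
```

View pics/top0.png

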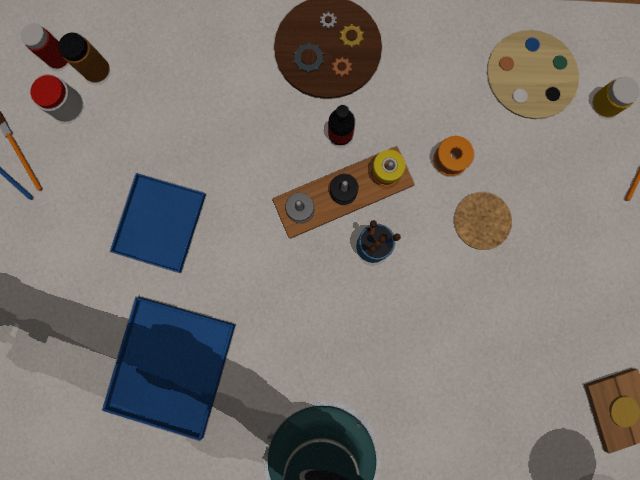

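View pics/side0.png

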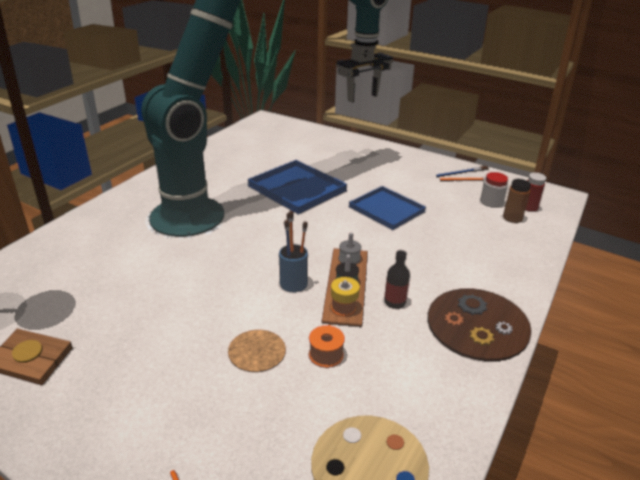

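Two candidates for each name. Copper spool: the one under the tape at top (389,166) / side (345,300), and a loose bigger one (about 69 mm) at top (455,155). Tray: the small one at top (159,223), and the bigger one at (169,369). I choose the spool under the tape and the tray at (159,223), and the mat is at (482,220). Next I check this in a close crop and refine the centres.

```bash
python3 - <<'E'
from h import *
t=np.load('top.npz');W=np.load('topW.npy')
p=t['p']; hsv=cv2.cvtColor(p,cv2.COLOR_RGB2HSV)
m=(hsv[...,0]>22)&(hsv[...,0]<34)&(hsv[...,1]>150)&(W[...,2]>.068)&(W[...,2]<.085)
m[:, :360]=0; m[:,420:]=0
c,r=cv2.minEnclosingCircle(W[m][:,:2].astype(np.float32)); print('tape',c,r,np.median(W[m][:,2]))
b=(hsv[...,0]>100)&(hsv[...,0]<125)&(hsv[...,1]>120)&(W[...,2]>.0)&(W[...,2]<.03)
b[:165]=0;b[280:]=0;b[:,:100]=0;b[:,215:]=0
print('tray',cv2.minAreaRect(W[b][:,:2].astype(np.float32)))
S=np.load('side.npz')['p']
a=cv2.resize(p[130:230,270:480],None,fx=3.5,fy=3.5)[:, :735]; s=cv2.resize(S[230:370,280:420],None,fx=2.5,fy=2.5)
cv2.imwrite('pics/crop.png',np.hstack([cv2.resize(a,(450,350)),s[:350]])[...,::-1])
E
```

```text
tape (0.5759856700897217, -0.12276479601860046) 0.030946018174290657 0.07769353016000824
tray ((0.46793410181999207, 0.33987072110176086), (0.15210933983325958, 0.16770218312740326), 74.41658020019531)
```

View pics/crop.png

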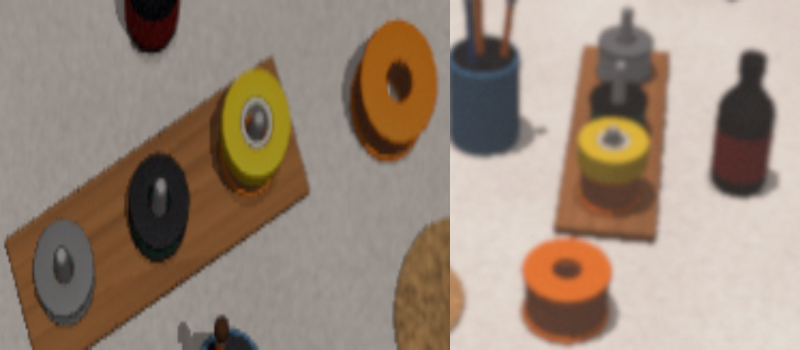

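servo_tool(
  moves=[
    [[0,0,-0.5],0.11],
    [[0,0,-0.5],0.11],
    [[0,0,0],0.11],
    [[0,0,0],0.11],
    [[0,0,0],0.11],
    [[0,0,0],0.11],
    [[0,0,0],0.1],
    [[0,0,0],0],
  ],
  fingers=1,
)

```text
time_s: 2.0
eef_pos: [0.2397, 0.6042, 0.2587]
tool_rot: [2.22, 2.222, 0.0]
force: [-0.0, 0.2, -0.4]
width: 0.997
grip_force: 0.0
```

The crop shows the tape (crop 255,125) sitting on the orange-flanged spool on its post. The loose, bigger spool is apart from it at (398,90), so the choice holds.

servo_tool(
  moves=[
    [[-0.8,0.4,0],0],
    [[-0.8,0.4,0],0],
    [[-0.8,0.4,0],0],
    [[-0.8,0.4,0],0],
    [[-0.8,0.4,0],0],
    [[-0.8,0.4,0],0],
    [[-0.8,0.4,0],0],
    [[-0.8,0.4,0],0],
  ],
)

```text
time_s: 3.0
eef_pos: [0.4001, 0.2827, 0.259]
tool_rot: [2.219, 2.224, 0.001]
force: [1.2, -0.0, 0.2]
width: 1.001
grip_force: 0.0
```

servo_tool(
  moves=[
    [[-0.9,0.4,0],0],
    [[-0.9,0.4,0],0],
    [[-0.9,0.4,0],0],
    [[-0.9,0.4,0],0],
    [[-0.9,0.4,0],0],
    [[-0.9,0.4,0],0],
    [[-0.9,0.4,0],0],
    [[-0.9,0.4,0],0],
  ],
)

```text
time_s: 4.0
eef_pos: [0.5598, -0.0774, 0.2589]
tool_rot: [2.218, 2.225, 0.001]
force: [0.1, 0.9, -0.2]
width: 1.001
grip_force: 0.0
```

servo_tool(
  moves=[
    [[-0.5,0.16,0],0],
    [[-0.44,0.16,0],0],
    [[0,0,0],0],
    [[0,0,0],0],
  ],
)

```text
time_s: 4.5
eef_pos: [0.575, -0.122, 0.2585]
tool_rot: [-2.219, -2.222, -0.001]
force: [-0.6, 0.6, -0.4]
width: 1.001
grip_force: 0.0
```

servo_tool(
  moves=[
    [[-0.02,0.02,0.7],0],
    [[0,0,0.7],0],
    [[0,0,0.6],0],
    [[0,0,0.6],0],
    [[0,0,0.5],0],
    [[0,0,0.4],0],
    [[0,0,0.21],0],
    [[0,0,0],0],
  ],
)

```text
time_s: 5.5
eef_pos: [0.576, -0.1238, 0.0729]
tool_rot: [-2.221, -2.221, 0.001]
force: [0.3, -0.4, 0.6]
width: 1.003
grip_force: 0.0
```

servo_tool(
  moves=[
    [[0,0,0],0],
    [[0,0,0],0],
    [[0,0,0],0],
    [[0,0,0],0],
    [[0,0,0],0],
    [[0,0,0],0],
  ],
  fingers=0,
  newtons=12,
)

```text
time_s: 6.25
eef_pos: [0.5762, -0.1241, 0.0732]
tool_rot: [2.222, 2.221, -0.0]
force: [0.5, -0.9, 0.1]
width: 0.368
grip_force: 0.0
```

```bash
python3 - <<'E'
from h import *
a,_=robot.camera('top');b,_=robot.camera('side')
s=robot.state();print(s['width'],s['grip_force'],s['force'])
cv2.imwrite('pics/g.png',np.hstack([cv2.resize(a[110:250,300:440],(400,400)),cv2.resize(b[200:360,270:430],(400,400))])[...,::-1])
E
```

```text
0.28373983914368617 0.0 [ 0.5966226  -0.55704993 -0.26519878]
```

View pics/g.png

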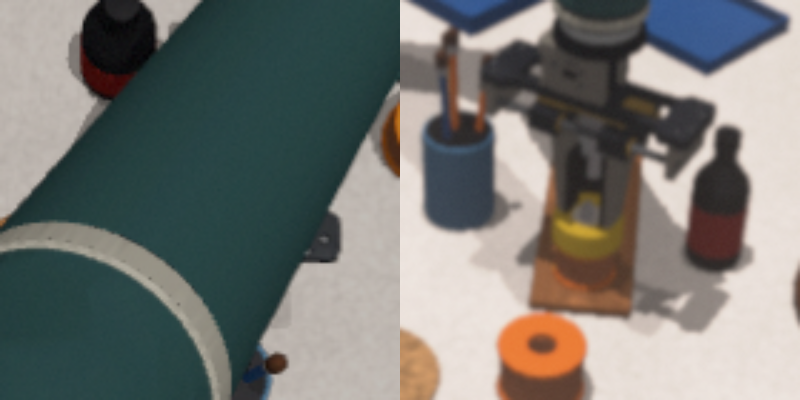

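The crop shows the fingers above the tape (side view, about 590,200), closing round the post instead of the roll. I'll reopen and measure where the fingertips really are.

servo_tool(
  moves=[
    [[0,0,0],0],
    [[0,0,0],0],
    [[0,0,0],0],
    [[0,0,0],0],
    [[0,0,0],0],
    [[0,0,0],0],
    [[0,0,0],0],
    [[0,0,0],0],
  ],
  fingers=1,
)

```text
time_s: 7.35
eef_pos: [0.5762, -0.1241, 0.0732]
tool_rot: [-2.222, -2.221, -0.0]
force: [0.3, 0.2, -0.1]
width: 0.997
grip_force: 0.0
```

```bash
python3 - <<'E'
from h import *
s=robot.state();print(s['width'],s['eef_pos'],s['qpos'])
b,d=robot.camera('side'); W=cloud(d,robot.camera_info('side'))
W0=np.load('sideW.npy'); d0=np.load('side.npz')['d']
new=(np.abs(d-d0)>.015)&(d>0)&(W[...,2]>.02)&(np.abs(W[...,0]-.576)<.12)&(np.abs(W[...,1]+.124)<.1)
q=W[new]
for x0 in np.arange(.48,.68,.01):
    k=q[(q[:,0]>=x0)&(q[:,0]<x0+.01)]
    if len(k)>3: print('%.2f'%x0,len(k),np.round(np.sort(k[:,2])[:4],3),'y',np.round(np.median(k[np.argsort(k[:,2])[:6],1]),3))
t=W[275:305,330:360]; b_=cv2.cvtColor(b,cv2.COLOR_RGB2HSV)[275:305,330:360]
m=(b_[...,0]>22)&(b_[...,0]<34)&(b_[...,1]>150); print('tape',np.nanmin(t[m],0),np.nanmax(t[m],0))
cv2.imwrite('pics/g2.png',cv2.resize(b[190:350,260:420],(560,560))[...,::-1])
E
```

```text
0.9969039814786693 [ 0.57615858 -0.12409976  0.07318821] [-0.26765964  0.5872494   0.56141137  1.88288752 -0.42709494  0.7926694
  0.52307546]
0.48 467 [0.169 0.17  0.176 0.181] y -0.154
0.49 550 [0.167 0.171 0.172 0.173] y -0.154
0.50 619 [0.051 0.174 0.177 0.177] y -0.156
0.51 621 [0.084 0.086 0.087 0.087] y -0.133
0.52 785 [0.078 0.079 0.08  0.08 ] y -0.127
0.53 510 [0.086 0.1   0.106 0.108] y -0.128
0.54 618 [0.053 0.179 0.181 0.181] y -0.148
0.55 705 [0.179 0.181 0.181 0.181] y -0.15
0.56 788 [0.051 0.178 0.18  0.182] y -0.151
0.57 837 [0.179 0.181 0.181 0.183] y -0.15
0.58 957 [0.179 0.18  0.182 0.182] y -0.151
0.59 1077 [0.18  0.181 0.181 0.182] y -0.15
0.60 1031 [0.179 0.18  0.181 0.181] y -0.149
0.61 730 [0.08  0.18  0.18  0.183] y -0.151
0.62 465 [0.08  0.081 0.081 0.081] y -0.134
0.63 334 [0.083 0.084 0.086 0.086] y -0.131
0.64 154 [0.146 0.151 0.155 0.174] y -0.145
0.65 176 [0.025 0.121 0.132 0.168] y -0.106
0.66 243 [0.072 0.167 0.168 0.169] y -0.112
0.67 6 [0.047 0.203 0.208 0.208] y -0.115
tape [ 0.55136594 -0.15508584  0.0703621 ] [ 0.5950249  -0.09339308  0.08117692]
```

View pics/g2.png

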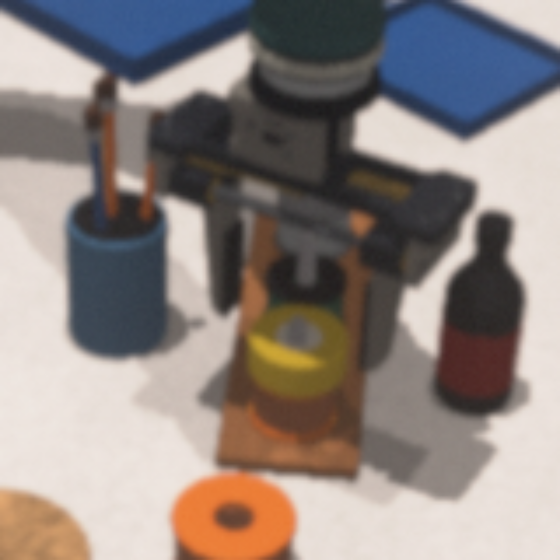

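The depth picture puts the fingertips at z≈0.079, where I expected 0.051. The real tool is therefore about 28 mm higher than stated, while x and y agree. I'll lower by that amount and grip again.

servo_tool(
  moves=[
    [[0,0,0.2],0],
    [[0,0,0.2],0],
    [[0,0,0.14],0],
    [[0,0,0],0],
  ],
)

```text
time_s: 7.9
eef_pos: [0.5755, -0.1241, 0.0453]
tool_rot: [-2.222, -2.22, 0.002]
force: [-0.2, -0.2, -0.9]
width: 1.001
grip_force: 0.0
```

servo_tool(
  moves=[
    [[0,0,0],0],
    [[0,0,0],0],
    [[0,0,0],0],
    [[0,0,0],0],
    [[0,0,0],0],
    [[0,0,0],0],
  ],
  fingers=0,
  newtons=12,
)

```text
time_s: 8.65
eef_pos: [0.5763, -0.1241, 0.0464]
tool_rot: [2.222, 2.22, 0.0]
force: [-0.9, -0.1, 4.0]
width: 0.676
grip_force: 12.0
```

servo_tool(
  moves=[
    [[0,0,-0.1],0],
    [[0,0,-0.2],0],
    [[0,0,-0.3],0],
    [[0,0,-0.4],0],
    [[0,0,-0.4],0],
    [[0,0,-0.4],0],
    [[0,0,0],0],
    [[0,0,0],0],
  ],
)

```text
time_s: 9.65
eef_pos: [0.5759, -0.1238, 0.1359]
tool_rot: [-2.222, -2.22, 0.0]
force: [-0.4, 0.2, -0.8]
width: 0.672
grip_force: 12.0
```

```bash
python3 - <<'E'
from h import *
b,d=robot.camera('side'); W=cloud(d,robot.camera_info('side'))
print(robot.state()['eef_pos'])
hs=cv2.cvtColor(b,cv2.COLOR_RGB2HSV)
m=(hs[...,0]>22)&(hs[...,0]<34)&(hs[...,1]>150)&(np.abs(W[...,0]-.576)<.06)&(np.abs(W[...,1]+.124)<.06)
print('tape',m.sum(),np.nanpercentile(W[m],[1,99],axis=0).round(3))
for r in robot.outline_of('side','copper_spool'):
    q=W[r['mask']];print(r['p'],r['box'],np.nanpercentile(q,[2,98],axis=0).round(3))
cv2.imwrite('pics/g3.png',cv2.resize(b[170:350,260:440],(560,560))[...,::-1])
E
```

```text
[ 0.57563887 -0.12386029  0.13557023]
tape 16 [[ 0.554 -0.152  0.153]
 [ 0.595 -0.13   0.169]]
0.93 [344.1, 302.0, 29.5, 32.0] [[ 0.551 -0.151  0.015]
 [ 0.6   -0.103  0.055]]
0.57 [327.4, 347.2, 37.6, 42.4] [[ 0.578 -0.294  0.004]
 [ 0.641 -0.229  0.055]]
```

View pics/g3.png

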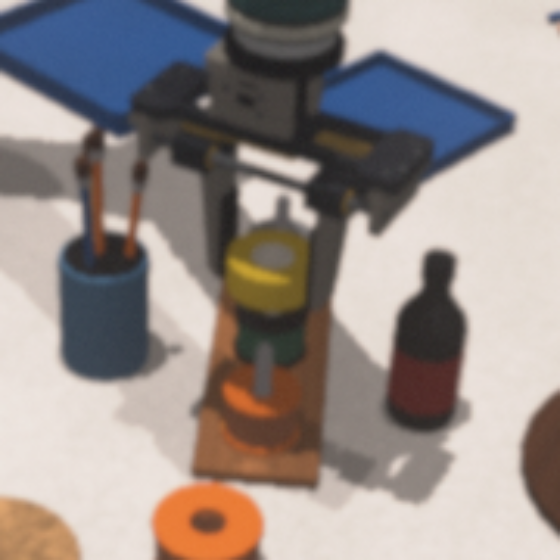

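The picture shows the tape held level (about 268,270), with the copper spool still on its post (about 258,405). On to the mat.

servo_tool(
  moves=[
    [[-0.3,-0.1,0],0],
    [[-0.6,-0.3,0],0],
    [[-0.7,-0.3,0],0],
    [[-0.7,-0.3,0],0],
    [[-0.7,-0.36,0],0],
    [[-0.6,-0.3,0],0],
    [[-0.4,-0.2,0],0],
    [[0,0,0],0],
  ],
)

```text
time_s: 10.75
eef_pos: [0.4808, -0.3268, 0.136]
tool_rot: [-2.228, -2.215, 0.002]
force: [0.2, -0.1, -1.1]
width: 0.678
grip_force: 12.0
```

servo_tool(
  moves=[
    [[0,0,0.5],0],
    [[0,0,0.6],0],
    [[0,0,0.5],0],
    [[0,0,0.4],0],
    [[0,0,0.3],0],
    [[0,0,0.2],0],
    [[0,0,0.05],0],
    [[0,0,0],0],
  ],
)

```text
time_s: 11.75
eef_pos: [0.4833, -0.3243, 0.009]
tool_rot: [2.222, 2.22, 0.0]
force: [0.0, 0.1, -0.7]
width: 0.679
grip_force: 12.0
```

Descend in small steps until contact.

servo_tool(
  moves=[
    [[0,0,0.06],0],
    [[0,0,0.06],0],
    [[0,0,0.03],0],
    [[0,0,0],0],
  ],
)

```text
time_s: 12.25
eef_pos: [0.4829, -0.324, 0.0011]
tool_rot: [-2.222, -2.22, 0.0]
force: [1.3, -0.6, -0.6]
width: 0.674
grip_force: 12.0
```

servo_tool(
  moves=[
    [[0,0,0.02],0],
    [[0,0,0.02],0],
    [[0,0,0],0],
    [[0,0,0],0],
  ],
)

```text
time_s: 12.75
eef_pos: [0.4831, -0.3241, -0.0004]
tool_rot: [2.222, 2.22, 0.0]
force: [-1.5, 0.8, 6.6]
width: 0.676
grip_force: 15.1
```

servo_tool(
  moves=[
    [[0,0,0],0],
    [[0,0,0],0],
    [[0,0,0],0],
    [[0,0,0],0],
    [[0,0,-0.2],0],
    [[0,0,-0.5],0],
    [[0,0,-0.9],0],
    [[0,0,-0.9],0],
  ],
  fingers=1,
)

```text
time_s: 13.75
eef_pos: [0.481, -0.3237, 0.1247]
tool_rot: [-2.221, -2.217, 0.003]
force: [1.1, 0.3, 0.4]
width: 0.995
grip_force: 0.0
```

servo_tool(
  moves=[
    [[0,0,-0.6],0],
    [[0.6,0.3,-0.3],0],
    [[0.7,0.3,0],0],
    [[0.7,0.3,0],0],
    [[0.7,0.3,0],0],
    [[0.7,0.36,0],0],
    [[0.6,0.3,0],0],
    [[0,0,0],0],
  ],
)

```text
time_s: 14.75
eef_pos: [0.5757, -0.1212, 0.1683]
tool_rot: [-2.215, -2.224, 0.002]
force: [0.9, 0.3, -0.7]
width: 0.999
grip_force: 0.0
```

```bash
python3 - <<'E'
from h import *
print(robot.state()['eef_pos'])
for c in ['side','top']:
    b,d=robot.camera(c); W=cloud(d,robot.camera_info(c))
    for n in ['tape_roll','copper_spool','mat']:
        for r in robot.outline_of(c,n):
            if r['p']<.3: continue
            q=W[r['mask']]; q=q[~np.isnan(q[:,0])]; zt=np.percentile(q[:,2],95); t=q[q[:,2]>zt-.006]
            lo,hi=np.percentile(t,[1,99],axis=0)
            print(c,n,round(r['p'],2),np.round(r['box']),'mid',np.round((lo+hi)/2,3),'ext',np.round(hi-lo,3))
    if c=='side': cv2.imwrite('pics/s5.png',cv2.resize(b[160:400,200:440],(600,600))[...,::-1])
E
```

```text
[ 0.5757338  -0.12123244  0.16833807]
side tape_roll 0.65 [258. 348.  28.  29.] mid [ 0.483 -0.324  0.03 ] ext [0.059 0.057 0.007]
side copper_spool 0.87 [328. 347.  34.  43.] mid [ 0.608 -0.26   0.052] ext [0.068 0.069 0.007]
side copper_spool 0.68 [345. 303.  28.  34.] mid [ 0.575 -0.126  0.053] ext [0.05  0.049 0.007]
side mat 0.7 [256. 353.  54.  39.] mid [ 0.481 -0.325  0.005] ext [0.114 0.112 0.007]
top tape_roll 0.87 [486. 216.  32.  30.] mid [ 0.484 -0.321  0.031] ext [0.057 0.057 0.007]
top tape_roll 0.3 [300. 207.  27.  34.] mid [0.498 0.051 0.053] ext [0.052 0.048 0.007]
top copper_spool 0.96 [456. 156.  38.  42.] mid [ 0.549 -0.202  0.325] ext [0.184 0.18  0.549]
top copper_spool 0.73 [481. 222.  64.  60.] mid [ 0.481 -0.322  0.01 ] ext [0.113 0.112 0.014]
top mat 0.71 [482. 221.  57.  55.] mid [ 0.481 -0.322  0.007] ext [0.114 0.112 0.007]
top mat 0.62 [299. 207.  29.  36.] mid [0.472 0.047 0.247] ext [0.104 0.058 0.395]
```

View pics/s5.png

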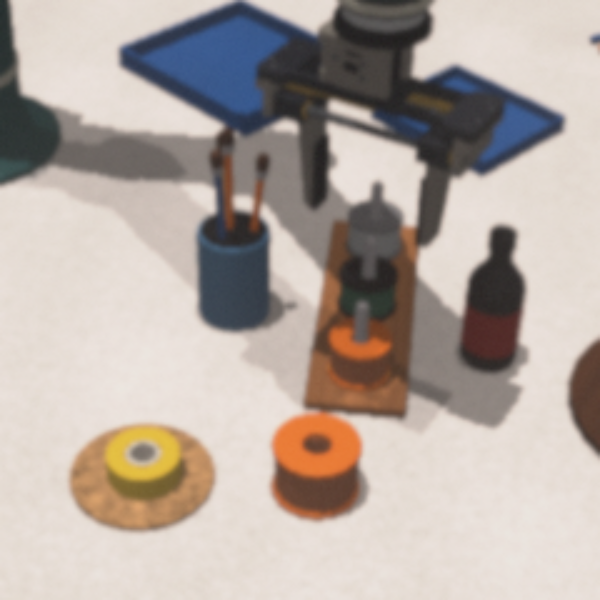

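The tape lies flat on the mat (143,462) and is released. The copper spool is still on its post (360,350). Now descend on the spool.

servo_tool(
  moves=[
    [[-0.06,0,0.3],0],
    [[0,0,0.6],0],
    [[0,0,0.6],0],
    [[0,0,0.6],0],
    [[0,0,0.5],0],
    [[0,0,0.3],0],
    [[0,0,0.2],0],
    [[0,0,0],0],
  ],
)

```text
time_s: 16.15
eef_pos: [0.5759, -0.1273, 0.0138]
tool_rot: [-2.222, -2.22, 0.001]
force: [-0.0, 0.7, 0.4]
width: 1.0
grip_force: 0.0
```

servo_tool(
  moves=[
    [[0,0,0.04],0],
    [[0,0,0],0],
    [[0,0,0],0],
    [[0,0,0],0],
    [[0,0,0],0],
    [[0,0,0],0],
    [[0,0,0],0],
  ],
  fingers=0,
  newtons=25,
)

```text
time_s: 17.02
eef_pos: [0.576, -0.1271, 0.0125]
tool_rot: [-2.222, -2.22, -0.0]
force: [-2.6, 0.9, 6.3]
width: 0.588
grip_force: 24.8
```

servo_tool(
  moves=[
    [[0,0,-0.1],0],
    [[0,0,-0.2],0],
    [[0,0,-0.4],0],
    [[0,0,-0.5],0],
    [[0,0,-0.6],0],
    [[0,0,-0.8],0],
    [[0,0,-0.6],0],
    [[0,0,0],0],
  ],
)

```text
time_s: 18.02
eef_pos: [0.5779, -0.1276, 0.1755]
tool_rot: [2.219, 2.217, 0.007]
force: [0.3, 0.4, -1.8]
width: 0.59
grip_force: 24.8
```

```bash
python3 - <<'E'
from h import *
print(robot.state()['eef_pos'])
b,d=robot.camera('side'); W=cloud(d,robot.camera_info('side'))
for r in robot.outline_of('side','copper_spool'):
    q=W[r['mask']];print(r['p'],np.round(r['box']),np.nanpercentile(q,[2,50,98],axis=0).round(3))
cv2.imwrite('pics/s6.png',cv2.resize(b[140:340,250:450],(600,600))[...,::-1])
E
```

```text
[ 0.57793365 -0.1276432   0.17551985]
0.89 [327. 346.  39.  43.] [[ 0.576 -0.294  0.003]
 [ 0.614 -0.274  0.049]
 [ 0.641 -0.228  0.055]]
0.72 [346. 242.  28.  38.] [[ 0.452 -0.152  0.014]
 [ 0.578 -0.14   0.207]
 [ 0.602  0.057  0.218]]
```

View pics/s6.png

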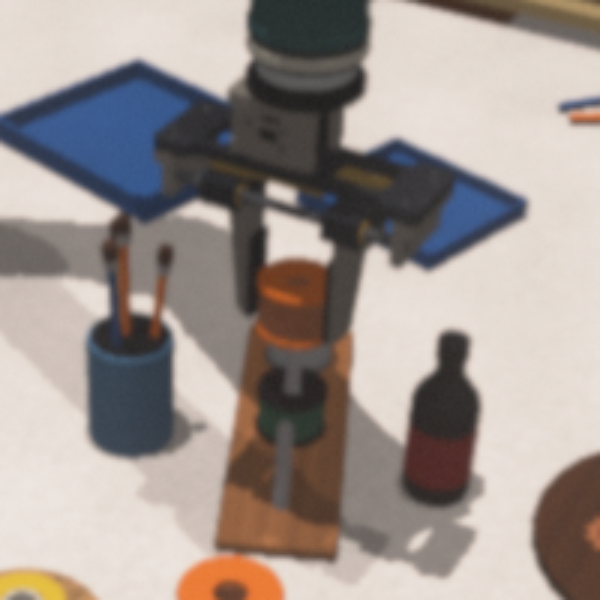

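The spool is held, off its post and upright (290,300). I'll carry it clear of the pot, moving along y first, then over the tray.

servo_tool(
  moves=[
    [[0.3,0,0],0],
    [[0.6,0,0],0],
    [[0.7,0,0],0],
    [[0.7,0,0],0],
    [[0.7,0,0],0],
    [[0.7,0,0],0],
    [[0.7,-0.2,0],0],
    [[0.7,-0.3,0],0],
  ],
)

```text
time_s: 19.12
eef_pos: [0.55, 0.13, 0.1708]
tool_rot: [-2.221, -2.221, 0.004]
force: [0.2, 0.3, -2.3]
width: 0.587
grip_force: 24.8
```

servo_tool(
  moves=[
    [[0.7,-0.3,0],0],
    [[0.7,-0.3,0],0],
    [[0.7,-0.3,0],0],
    [[0.7,-0.3,0],0],
    [[0.7,-0.3,0],0],
    [[0.5,-0.18,0],0],
    [[0.2,0,0],0],
    [[0,0,0],0],
  ],
)

```text
time_s: 20.12
eef_pos: [0.4673, 0.338, 0.1715]
tool_rot: [2.221, 2.221, -0.002]
force: [-0.2, -1.3, -1.6]
width: 0.589
grip_force: 24.8
```

servo_tool(
  moves=[
    [[0,0,0.4],0],
    [[0,0,0.6],0],
    [[0,0,0.6],0],
    [[0,0,0.6],0],
    [[0,0,0.5],0],
    [[0,0,0.2],0],
    [[0,0,0.1],0],
    [[0,0,0],0],
  ],
)

```text
time_s: 21.12
eef_pos: [0.4681, 0.3378, 0.0227]
tool_rot: [2.223, 2.22, 0.001]
force: [0.7, 0.5, -1.3]
width: 0.587
grip_force: 24.8
```

servo_tool(
  moves=[
    [[0,0,0.1],0],
    [[0,0,0.1],0],
    [[0,0,0.08],0],
    [[0,0,0.04],0],
    [[0,0,0.02],0],
    [[0,0,0],0],
  ],
)

```text
time_s: 21.88
eef_pos: [0.4676, 0.3379, 0.0052]
tool_rot: [2.222, 2.22, 0.0]
force: [0.2, -0.2, -2.2]
width: 0.588
grip_force: 24.8
```

servo_tool(
  moves=[
    [[0,0,0.02],0],
    [[0,0,0.02],0],
    [[0,0,0],0],
    [[0,0,0],0],
  ],
)

```text
time_s: 22.38
eef_pos: [0.4678, 0.3381, 0.0044]
tool_rot: [-2.222, -2.22, -0.001]
force: [-2.8, -3.4, 8.5]
width: 0.589
grip_force: 24.8
```

servo_tool(
  moves=[
    [[0,0,0],0],
    [[0,0,0],0],
    [[0,0,0],0],
    [[0,0,0],0],
    [[0,0,-0.1],0],
    [[0,0,-0.4],0],
    [[0,0,-0.8],0],
    [[0,0,-0.8],0],
  ],
  fingers=0.85,
)

```text
time_s: 23.38
eef_pos: [0.4678, 0.3379, 0.1106]
tool_rot: [2.223, 2.22, 0.001]
force: [0.7, -0.8, 0.7]
width: 0.852
grip_force: 0.0
```

servo_tool(
  moves=[
    [[0,0,-0.8],0],
    [[0,0,-0.8],0],
    [[0.6,0,-0.3],0],
    [[0.7,0,0],0],
    [[0.7,0,0],0],
    [[0.7,0,0],0],
    [[0,0,0],0],
    [[0,0,0],0],
  ],
)

```text
time_s: 24.38
eef_pos: [0.4681, 0.4718, 0.204]
tool_rot: [2.223, 2.219, 0.0]
force: [0.1, -1.0, -0.6]
width: 0.852
grip_force: 0.0
```

```bash
python3 - <<'E'
from h import *
for c in ['side','top']:
    b,d=robot.camera(c); W=cloud(d,robot.camera_info(c))
    for n in ['tape_roll','copper_spool','silver_spool','green_spool','paint_bottle','brush_pot']:
        for r in robot.outline_of(c,n):
            if r['p']<.3: continue
            q=W[r['mask']]; q=q[~np.isnan(q[:,0])]; zt=np.percentile(q[:,2],95); t=q[q[:,2]>zt-.006]
            lo,hi=np.percentile(t,[1,99],axis=0)
            print(c,n,round(r['p'],2),np.round(r['box']),'mid',np.round((lo+hi)/2,3),'ext',np.round(hi-lo,3))
    if c=='side': cv2.imwrite('pics/s7.png',cv2.resize(b[150:390,200:520],(800,600))[...,::-1])
s=robot.state();print(s['time_s'],s['eef_pos'],s['force'],s['width'])
E
```

```text
side tape_roll 0.57 [259. 348.  31.  27.] mid [ 0.482 -0.324  0.03 ] ext [0.058 0.057 0.007]
side copper_spool 0.8 [391. 206.  25.  28.] mid [0.47  0.34  0.043] ext [0.049 0.055 0.008]
side copper_spool 0.67 [328. 346.  41.  43.] mid [ 0.607 -0.26   0.052] ext [0.068 0.068 0.007]
side copper_spool 0.63 [398. 280.  25.  56.] mid [ 0.66  -0.032  0.138] ext [0.021 0.023 0.011]
side silver_spool 0.76 [350. 252.  25.  19.] mid [0.502 0.019 0.07 ] ext [0.065 0.113 0.041]
side silver_spool 0.55 [397. 281.  26.  54.] mid [ 0.66  -0.034  0.137] ext [0.02  0.019 0.013]
side paint_bottle 0.8 [397. 277.  24.  56.] mid [ 0.659 -0.031  0.139] ext [0.022 0.024 0.01 ]
side brush_pot 0.68 [296. 251.  34.  82.] mid [ 0.426 -0.107  0.188] ext [0.053 0.045 0.028]
top tape_roll 0.95 [485. 217.  30.  30.] mid [ 0.484 -0.322  0.031] ext [0.058 0.057 0.007]
top copper_spool 0.97 [454. 156.  40.  41.] mid [ 0.608 -0.258  0.053] ext [0.067 0.068 0.007]
top copper_spool 0.82 [156. 221.  33.  30.] mid [0.469 0.341 0.045] ext [0.051 0.05  0.007]
top silver_spool 0.68 [298. 206.  30.  36.] mid [0.498 0.05  0.053] ext [0.051 0.051 0.007]
top green_spool 0.67 [345. 189.  30.  36.] mid [ 0.536 -0.037  0.054] ext [0.052 0.051 0.008]
top green_spool 0.58 [486. 217.  32.  32.] mid [ 0.484 -0.322  0.031] ext [0.058 0.057 0.007]
top paint_bottle 0.86 [341. 123.  26.  37.] mid [ 0.659 -0.03   0.14 ] ext [0.023 0.022 0.007]
top brush_pot 0.87 [378. 241.  47.  43.] mid [ 0.416 -0.104  0.195] ext [0.026 0.047 0.017]
25.075 [0.46765518 0.47293854 0.20314862] [-0.45472991  0.02940609  0.2228169 ] 0.8518061076527964
```

View pics/s7.png

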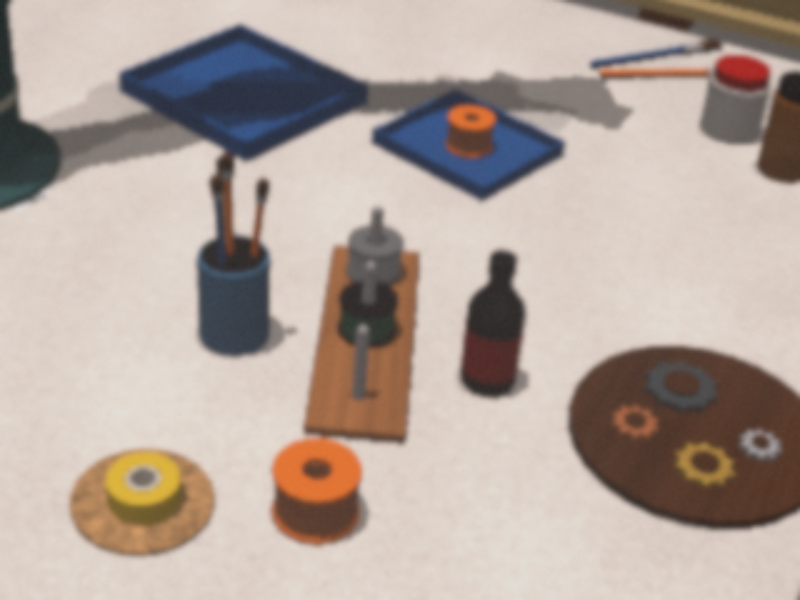

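The tape is flat on the mat (143,487). The copper spool stands upright in the small tray (470,130), and the bystanders have not moved. I'm handing in.

```bash
python3 -c "
from plant import robot
print(robot.job_done())"
```

```text
the job is handed in; nothing more can be done
None
```

I handed the job in at about 25 s: the tape roll lies flat on the cork mat, the copper spool stands upright in the smaller blue tray, both are released, and the last pictures show the other spools, the bottle and the pot where they started; no verdict came back.

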